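# Uncover the belt tensioner and hold its slide at the index

## Task

Lift the loose cover plate off the two pins of the grey belt tensioner and lay it gently flat on the bench, grip rib up, clear of the tensioner. Then take the upright pull tab inside the housing, pull the spring-loaded slide out until its pointer lines up with the index on the side ledge, without dragging it well past, and finish while still gripping the tab and holding the slide there, so that a colleague can lock it. Leave the putty tin, the oil bottle and the motor armature where they are.

Things in the scene. Friction and masses are not known exactly. Their poses are not given: they have to be found in the camera images.
- tensioner: Fixed grey housing, open on top: outside 96 (its x) x 172 (its y) x 50 mm high, inside 80 x 140. Origin: centre of its underside. The slide is pulled to its +y, the end with a belt roller on a rod (out to y = 121, further when pulled). Ledge on the -x side out to x = -79; bolted lugs on the +x side. Two upright 7 mm pins, 11.5 mm above the rim, at y = -78 and +78. Yaw within 0.4 rad of the world.
- cover: Loose aluminium plate, 96 x 182 x 4 mm, 0.17 to 0.35 kg, at first on the housing's rim (z = 50 mm), the pins through its 10 mm holes at y = -78 and +78 mm. Origin: centre of its underside; y along its length. A black grip rib stands in the middle of its top: 50 mm long (x), 16 mm thick (y), top 34 mm above the origin; its feet at x = -43 to 43 rise 4 mm above the plate.
- cover_grip (a point): Middle of the top of the cover's grip rib, 34 mm above the cover's underside.
- slide: Steel slide in the housing, under the cover, with a dark upright pull tab: 36 mm wide (housing's x), 14 thick (along y), 32 high. Origin: middle of the tab's foot, z = 14 mm, at the level of the slide plate, the only thing below the fingers. The tab's top is at z = 46 mm. At rest it has 57 mm free to the end wall at -y, 69 at +y, 22 to each side wall. Axes as the housing's.
- tab_top (a point): Middle of the top of the pull tab. The slide runs along the housing's +y, from rest (0) to a far stop at 50 mm. Its spring pulls back with 5.5 N at rest plus 2.2 N for each 10 mm, about 13 N at 34 mm; let go, the slide returns to rest.
- pointer (a point): Tip of the steel pointer that is fixed to the slide and comes through a slot to the outside of the housing's -x side wall, 46 mm above the bench. It moves with the slide.
- mark (a point): Tip of the index: a small dark steel block (10 x 12 mm, 20 high) clamped on the ledge outside the -x wall; its steel tip, 2.5 mm wide, faces the pointer across a 2 mm gap at z = 46 mm. Lined up when both have the same y in the housing's frame. It stands 18 to 34 mm along +y from the resting pointer, varying.
- index: The same index block; its axes are those of the housing, its origin lies 20 mm below the mark.
- putty_tin: Bystander: green-lidded round putty tin, 62 mm wide, 29 mm high; origin at the centre of its underside.
- oil_bottle: Bystander: small oil bottle with a red spout, 37 mm wide, 104 mm high, behind the tensioner; origin at the centre of its underside.
- armature: Bystander: small motor armature lying on the bench, 34 by 120 by 34 mm, at the right; origin at the centre of its underside.
Things that resemble listed ones, but are neither listed nor needed, are in the scene too. There is more than one size of the cover; the one meant has the size given above.

How it is judged (in metres and radians):
On the way, in this order (a step that is already met when the one before it is completed fails the run):
1. the cover is off the housing and lies flat on the bench, grip rib up, released, not touching the housing (height (world z) of cover below 0.006 m and angle between cover's own z axis and vertical below 0.05 rad and linear speed of cover below 0.03 m/s and contact force between the fingers and cover below 0.3 N and contact force between cover and tensioner below 0.3 N), for 0.2 s.
2. the slide is gripped by its tab and its pointer is at the index within 4 mm (y of pointer in the frame of index between -0.004 and 0.004 m and contact force between the fingers and slide above 3 N and distance between the grasp point and tab_top below 0.035 m), for 0.4 s.
At the end, for the whole second after the job is handed in: The pointer stands within 4 mm of the index along the slide, still (under 10 mm/s), held by the fingers on the tab (over 3 N, TCP within 35 mm of the tab's top); the cover lies flat on the bench (underside within 6 mm, tilt under 0.05 rad), touching neither robot nor housing (all of step 2 and linear speed of slide below 0.01 m/s and height (world z) of cover below 0.006 m and angle between cover's own z axis and vertical below 0.05 rad and contact force between each of the arm, the fingers and cover below 0.3 N and contact force between cover and tensioner below 0.3 N); the arm keeps its last pose, push and grip.
It fails at once if the slide is dragged more than 12 mm past the index (y of pointer in the frame of index above 0.012 m).
It fails at once if the cover is dropped or slammed on the bench (faster than 0.6 m/s in the last 20 mm) (height (world z) of cover below 0.02 m and linear speed of cover above 0.6 m/s).
It fails at once if the putty tin, the oil bottle or the armature is moved by more than 25 mm (distance of any of putty_tin, oil_bottle, armature from where it was at the start of the episode above 0.025 m).
It also fails if it takes over 58 s, if anything falls off the work surface, if the arm or the gripper's body presses on something with over 40 N, if the wrist force passes 120 N, or if a joint passes its speed limit or range.

## Robot

A 6-joint arm with a two-finger parallel gripper is mounted at the origin on a cart in front of the work surface, level with it; the furniture and walls round the work are solid. World frame = base frame: x ahead of the robot, y to its left, z up, the work surface at z = 0. Lengths are in mm, angles in rad, forces in N, time in s.
With the tool pointing down it reaches from about 350 to 975 mm from the base axis. Payload 7.1 kg.
Tool frame: the origin (TCP) lies between the finger pads, 19 mm behind the fingertips; this is the grasp point; z points along the fingers, y is the line along which they close (so a half turn about z gives the same grasp; the last joint's range is limited). The gripper opens to 88 mm and grips with 3 to 60 N. Pads are 20 mm wide; open, the fingers measure 115 mm over their backs; the gripper's body (75 mm by 178 mm) begins 61 mm behind the grasp point.
Start: joints at [-1.161, 0.423, 1.63, -0, 1.089, -0.019], TCP at [259.877, -568.391, 241.375] pointing down, gripper open.
Joint ranges: [-3, 3], [-0.9, 2.11], [0.09, 2.58], [-1.31, 4.45], [0.11, 2.69], [-2.54, 2.54]. Speed limits (rad/s): [2.39, 2.39, 3.01, 3.14, 3.14, 3.14].

## Interface

Orientations are given as a rotation vector (axis times angle).
In Python, from workcell import get_obs, get_image, camera_model, close_job, look_for, outline_of, pinpoint gives the robot as it stands.
- The arm moves only by the shell command python3 -m jog 'ROWS'. ROWS is text: rows parted by semicolons, each of 7 numbers parted by spaces: the shift along the tool's x, y, z as a fraction of full scale, then the turn, a rotation vector about the tool's x, y, z as a fraction of full scale, then the closure, from -1 (fully open) to 1 (shut). A call has 1 to 8 rows; each row is the pose to reach, as a shift and turn from the pose commanded when the call began, along the tool's axes at that moment; what a row does not reach only later rows make up. Full scale, the value 1, is 0.2 m for a shift and 30 degrees for a turn. A row lasts 1/10 s, in which the tool goes at most 50 mm and 8.59 degrees, less where a joint would pass 70% of its speed; a pose out of reach is approached as far as the arm can. A call with a number of a shift or a turn outside -1 to 1 is refused whole. A call with a gripper value outside its range is refused whole. The fingers move at their own pace and stop on an object; the grip force is fixed at half the most. Time passes only in rows, so rows that repeat a pose let the fingers close. It gives the time, the measured TCP pose, the force, the opening and the grip force at its end, in the units of the state.
- get_obs(): the state, without advancing time (a new reading comes with each control period).
- get_image(name): name is "side" or "top"; returns the picture (400x640x3 uint8, red, green, blue); there is no depth.
- camera_model(name): a dict with "fx", "fy", "cx", "cy" (pixels), "dist_coeffs" ([k1, k2, p1, p2, k3] as OpenCV has them; the pictures are not rectified), "origin" and "orientation" of the camera in the world. Camera axes: x right, y down, z forward; pixel columns grow to the right and rows downward; lengths in mm; the calibration is good to about 2 mm. A picture is of the moment at which its call begins. camera_model takes no time and is no camera call.
- close_job(): hands the job in; it is judged then, once.
Trained networks look in the newest picture that a camera, given by its name, has taken for a name from the list of things; names that differ only in an ending like _2 or _b are one class to them, and where a whole thing is asked for, a point or a joint stands for the part that bears it (a point fixed in the world has none). Each returns a list of dicts, best first, with "confidence" (0 to 1); they miss things now and then, are a little off and sometimes report something else, mostly with a low value. They report only what shows in the picture. A call takes as long as a camera call. They do not tell look-alikes from the thing itself.
- look_for(target, camera): "xyz" ([x, y, z] in mm, in the coordinates of the camera as it stood for that picture, good to about 4 mm: the middle of the surface that is visible of it).
- outline_of(target, camera): "mask" (400x640 bool, what is visible of it).
- pinpoint(target, camera): "xyz" ([x, y, z] in mm, in the coordinates of the camera as it stood for that picture, good to about 4 mm: a listed point, or the origin of a listed thing).
The state is a dict: "t": time; "qpos": joint angles; "qvel": joint speeds; "joint_torque": joint torques, N m; "ee_pos": TCP position; "orientation": TCP orientation; "ft_force": force on the tool from outside, world axes, zero at the start; "moment": the same for the moment, N m; "width": finger opening in mm; "grasp_force": force on a finger pad.
Only numpy, scipy, OpenCV 4.12 (cv2) and the standard library are available. Lean on these libraries where they do the work, as an engineer would, in place of code of your own. Each camera call takes 0.05 s, during which the arm holds its last target. There are 200 camera calls.

## Working session

There is one attempt and no reset: what is moved stays moved. The work goes in short steps, Python scripts to look and compute and a shell command to move; the robot and the scene stay as the last step left them, time stands still between calls to the robot, and variables do not carry over. Pictures are saved under pics/ and viewed, at most 10 in all, crops included, and the job is handed in when it is done.

```bash
ls; mkdir -p pics; cat > h.py <<'E'
import numpy as np, cv2
from scipy.spatial.transform import Rotation as R
from workcell import *
def cm(n):
    m=camera_model(n); o=np.array(m["orientation"],float)
    Rm=R.from_rotvec(o).as_matrix() if o.size==3 else (R.from_quat(o).as_matrix() if o.size==4 else o.reshape(3,3))
    return m,Rm,np.array(m["origin"],float)
def w(n,p):
    m,Rm,t=cm(n); return Rm@np.array(p)+t
def proj(n,P):
    m,Rm,t=cm(n); P=(np.atleast_2d(P)-t)@Rm
    K=np.array([[m["fx"],0,m["cx"]],[0,m["fy"],m["cy"]],[0,0,1]],float)
    return cv2.projectPoints(P.reshape(-1,1,3),np.zeros(3),np.zeros(3),K,np.array(m["dist_coeffs"],float))[0][:,0]
def unproj(n,uv,z):
    m,Rm,t=cm(n)
    K=np.array([[m["fx"],0,m["cx"]],[0,m["fy"],m["cy"]],[0,0,1]],float)
    q=cv2.undistortPoints(np.array(uv,float).reshape(-1,1,2),K,np.array(m["dist_coeffs"],float))[:,0]
    d=np.c_[q,np.ones(len(q))]@Rm.T
    return t+d*((z-t[2])/d[:,2])[:,None]
def save(n,f,crop=None,s=1):
    im=get_image(n)[:,:,::-1]
    if crop: a,b,c,d=crop; im=im[b:d,a:c]
    cv2.imwrite("pics/"+f,cv2.resize(im,None,fx=s,fy=s,interpolation=cv2.INTER_CUBIC))
E
python3 - <<'E'
from h import *
np.set_printoptions(precision=1,suppress=True)
for n in("side","top"):
    save(n,n+"0.png")
    print(n,cm(n)[0])
    for t in("tensioner","cover","cover_grip","mark","pointer","putty_tin","oil_bottle","armature"):
        for r in pinpoint(t,n)[:4]:print(t,round(r["confidence"],2),w(n,r["xyz"]))
print(get_obs())
E
```

```text
pics
side {'fx': 451.2546959340268, 'fy': 451.2546959340268, 'cx': 320.281862877334, 'cy': 192.4167360759718, 'dist_coeffs': array([-0.,  0.,  0.,  0.,  0.]), 'origin': array([-451.4,  777. ,  778.4]), 'orientation': array([-1. ,  2.1, -1.3])}
tensioner 0.73 [534.1 104.2  -1.3]
cover 0.88 [533.2 105.4  49.1]
cover 0.61 [841.1  26.7  -3.1]
cover_grip 0.77 [842.8  25.8  25.7]
cover_grip 0.72 [527.2  98.9  81.5]
mark 0.49 [466.9 121.3  47.4]
pointer 0.48 [532.4 102.8  -0.2]
putty_tin 0.6 [427.  348.9  -0.1]
oil_bottle 0.57 [708.   19.1  -2.5]
armature 0.48 [ 563.9 -424.2   -0.8]
top {'fx': 484.7373021740636, 'fy': 484.7373021740636, 'cx': 320.078221249566, 'cy': 198.6345476293636, 'dist_coeffs': array([-0.,  0.,  0.,  0.,  0.]), 'origin': array([ 361. ,  -28.9, 1477.5]), 'orientation': array([-2.2,  2.1, -0.2])}
cover 0.83 [846.   27.7  -1.3]
cover 0.6 [535.8 105.1  50.3]
cover_grip 0.72 [848.7  26.6  25. ]
cover_grip 0.67 [532.7 104.1  82.6]
cover_grip 0.38 [703.8  17.1   3.9]
mark 0.47 [467.4 118.5  45.7]
putty_tin 0.84 [430.1 348.5  -1.5]
oil_bottle 0.64 [704.9  15.    4.8]
armature 0.77 [ 570.7 -423.9   -0.9]
armature 0.68 [533.5 105.   50.9]
{'t': 0.9, 'qpos': array([-1.2,  0.4,  1.6, -0. ,  1.1, -0. ]), 'qvel': array([-0., -0.,  0.,  0., -0.,  0.]), 'joint_torque': array([  0. , -54.5, -27.4,   0.1,   0. ,   0. ]), 'ee_pos': array([ 259.8, -568.4,  241.4]), 'orientation': array([ 3.1,  0.7, -0. ]), 'ft_force': array([-0.1, -0.3, -0. ]), 'moment': array([0., 0., 0.]), 'grasp_force': 0.0, 'width': 87.84337640297706}
```

View pics/side0.png

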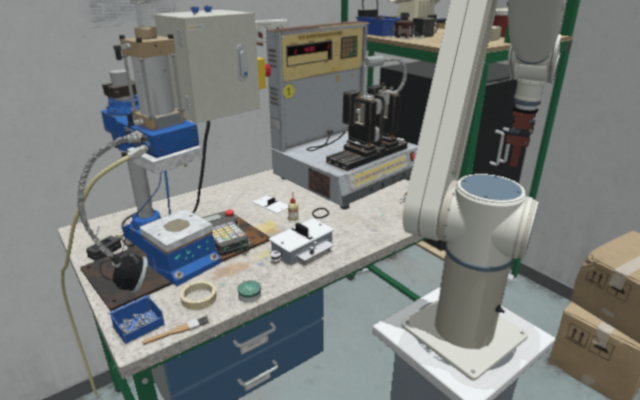

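View pics/top0.png

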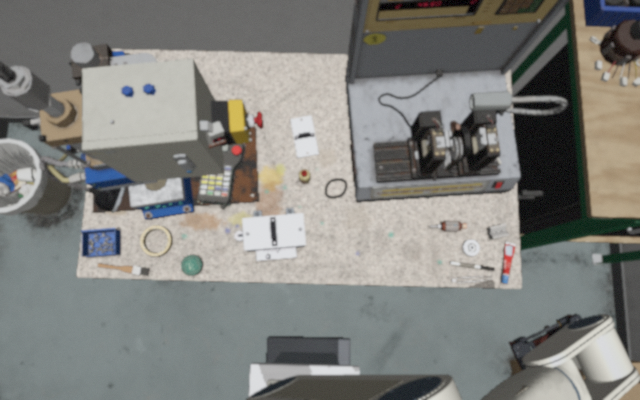

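The side picture shows the tensioner at about (302,240), its cover with the black rib, and a smaller look-alike cover at (270,204). In the top picture the tensioner is at (274,232) with its roller at (238,236), the look-alike is at (304,135), and the bench to the right of the tensioner is free. Next I'll measure the yaw.

```bash
python3 - <<'E'
from h import *
np.set_printoptions(precision=3,suppress=True)
save("top","t1.png",(210,170,450,290),3.3)
o=get_obs();print(o["ee_pos"],o["orientation"],R.from_rotvec(o["orientation"]).as_matrix())
for n in("top","side"):
  get_image(n)
  for t,z in(("cover",54),("tensioner",50)):
    for r in outline_of(t,n)[:3]:
        m=r["mask"].astype(np.uint8);c=max(cv2.findContours(m,0,2)[0],key=cv2.contourArea)[:,0]
        P=unproj(n,c,z)[:,:2].astype(np.float32)
        print(n,t,r["confidence"],cv2.minAreaRect(P))
  for t in("cover","cover_grip","tensioner","mark","pointer","slide"):
    for r in pinpoint(t,n)[:3]:print(n,t,round(r["confidence"],2),w(n,r["xyz"]))
print(unproj("top",[(336,187),(352,197),(440,225),(520,285),(310,280)],0))
E
```

```text
[ 259.872 -568.411  241.369] [ 3.07   0.668 -0.   ] [[ 0.909  0.416 -0.   ]
 [ 0.416 -0.909 -0.   ]
 [-0.     0.    -1.   ]]
top cover 0.74 ((831.1655883789062, 22.48790740966797), (132.58993530273438, 69.4643783569336), 12.070566177368164)
top cover 0.6 ((534.87451171875, 102.6606216430664), (98.22483825683594, 182.4849853515625), 6.744914531707764)
top tensioner 0.9 ((470.50982666015625, 93.13529968261719), (33.20123291015625, 123.81537628173828), 6.713080883026123)
top tensioner 0.18 ((427.56195068359375, 337.94256591796875), (61.36545944213867, 64.39413452148438), 4.015179634094238)
top cover 0.82 [845.614  28.116   0.611]
top cover 0.76 [535.833 105.945  48.731]
top cover_grip 0.96 [847.752  24.807  21.702]
top cover_grip 0.82 [530.057 104.915  82.55 ]
top tensioner 0.5 [706.007  14.417   3.256]
top mark 0.54 [468.07  122.559  42.772]
side cover 0.65 ((754.692626953125, 70.15629577636719), (123.98494720458984, 73.98539733886719), 11.292704582214355)
side tensioner 0.88 ((453.4080810546875, 146.28196716308594), (202.4086456298828, 132.33547973632812), 70.20735168457031)
side tensioner 0.67 ((386.201171875, 368.23553466796875), (56.36290740966797, 86.14794158935547), 59.70277786254883)
side cover 0.7 [534.796 101.45   53.535]
side cover 0.64 [842.289  25.616  -5.069]
side cover_grip 0.77 [842.946  24.983  24.231]
side cover_grip 0.57 [530.083  98.228  82.071]
side mark 0.4 [468.336 123.956  47.082]
side slide 0.27 [ 568.924 -425.211    1.238]
[[ 684.123  -79.869    0.   ]
 [ 653.691 -130.214    0.   ]
 [ 573.147 -402.69     0.   ]
 [ 396.505 -642.012    0.   ]
 [ 395.819   -7.316    0.   ]]
```

View pics/t1.png

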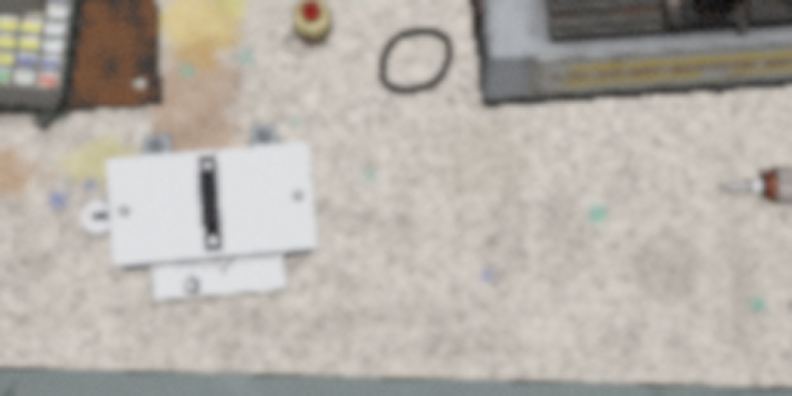

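```bash
cat > go.py <<'E'
import sys
from h import *
# world target x y z yaw(rad of tool x) -> fractions
x,y,z,yaw=map(float,sys.argv[1:5]); o=get_obs(); Rm=R.from_rotvec(o["orientation"]).as_matrix()
T=R.from_euler('z',yaw).as_matrix()@np.diag([1,-1,-1.])
d=Rm.T@(np.array([x,y,z])-o["ee_pos"])/200; r=R.from_matrix(Rm.T@T).as_rotvec()/np.radians(30)
print("t %.1f"%o["t"],o["ee_pos"].round(1),"frac",d.round(3),r.round(3),"w",round(o["width"],1),"F",o["ft_force"].round(1),round(o["grasp_force"],1))
E
python3 -m jog '.88 -.83 0 0 0 0 -1;.88 -.83 0 0 0 0 -1;.88 -.83 0 0 0 0 -1;.88 -.83 0 0 0 0 -1;.88 -.83 0 0 0 0 -1;.88 -.83 0 0 0 0 -1'
python3 -m jog '.88 -.83 0 0 0 0 -1;.88 -.83 0 0 0 0 -1;.88 -.83 0 0 0 0 -1;.88 -.83 0 0 0 0 -1;.88 -.83 0 0 0 0 -1;.88 -.83 0 0 0 0 -1'
python3 -m jog '.88 -.83 0 0 0 .59 -1;.88 -.83 0 0 0 .59 -1;.88 -.83 0 0 0 .59 -1;.88 -.83 0 0 0 .59 -1;.88 -.83 0 0 0 .59 -1;.88 -.83 0 0 0 .59 -1;.88 -.83 0 0 0 .59 -1'
python3 go.py 533 103 160 .1177
```

```text
t: 2.45
ee_pos: [351.7, -340.2, 241.4]
orientation: [-3.067, -0.674, 0.0]
ft_force: [-0.0, 0.0, 0.5]
width: 87.8
grasp_force: 0.0
t: 3.05
ee_pos: [443.7, -117.1, 241.7]
orientation: [-3.068, -0.676, -0.002]
ft_force: [-0.7, -0.9, 0.7]
width: 88.1
grasp_force: 0.0
t: 3.75
ee_pos: [533.5, 104.2, 241.1]
orientation: [3.135, 0.191, -0.0]
ft_force: [0.7, -0.3, -0.6]
width: 88.1
grasp_force: 0.0
t 3.8 [533.5 104.2 241.1] frac [-0.003  0.005  0.405] [0.001 0.001 0.008] w 88.1 F [ 0.7 -0.3 -0.6] 0.0
```

```bash
python3 -m jog '0 0 .4 0 0 0 0;0 0 .4 0 0 0 0;0 0 .4 0 0 0 0;0 0 .4 0 0 0 0'
python3 go.py 533 103 79 .1177
python3 - <<'E'
from h import *
save("side","s2.png",(240,180,370,280),6)
for t in("cover_grip","cover"):
    for r in pinpoint(t,"side")[:3]:print(t,round(r["confidence"],2),w("side",r["xyz"]))
E
```

```text
t: 4.15
ee_pos: [532.9, 102.4, 161.7]
orientation: [3.136, 0.185, -0.002]
ft_force: [-0.7, 0.7, 0.7]
width: 59.1
grasp_force: 0.0
t 4.2 [532.9 102.4 161.7] frac [ 0.001 -0.003  0.413] [0.001 0.002 0.001] w 59.1 F [-0.7  0.7  0.7] 0.0
cover_grip 0.73 [844.64647583  25.07338888  23.4769235 ]
cover_grip 0.57 [530.83552352  99.66299882  81.52773137]
cover_grip 0.36 [4.27227358e+02 3.45509311e+02 1.88509786e-01]
cover 0.6 [537.35679633  99.25733019  51.99438693]
cover 0.54 [842.23033886  27.04828397  -2.84307026]
cover 0.32 [428.82202353 346.436181     0.50148637]
```

View pics/s2.png

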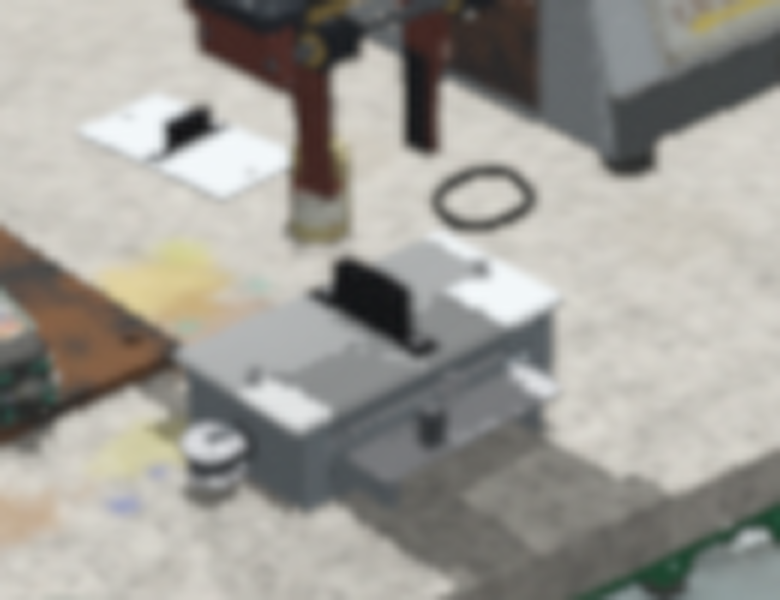

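The fingers straddle the black rib at crop (370,300), and the index block on the ledge is at crop (432,430). I'll go down and close.

```bash
python3 -m jog '0 0 .2 0 0 0 0;0 0 .35 0 0 0 0;0 0 .38 0 0 0 0;0 0 .41 0 0 0 0;0 0 .41 0 0 0 0'
python3 -m jog '0 0 0 0 0 0 .3;0 0 0 0 0 0 .5;0 0 0 0 0 0 .6;0 0 0 0 0 0 .7;0 0 0 0 0 0 1;0 0 0 0 0 0 1;0 0 0 0 0 0 1'
python3 go.py 533 103 79 .1177
```

```text
t: 4.8
ee_pos: [533.8, 104.1, 80.3]
orientation: [-3.136, -0.188, -0.002]
ft_force: [-1.0, -0.0, -1.1]
width: 43.5
grasp_force: 0.0
t: 5.5
ee_pos: [533.4, 103.9, 80.0]
orientation: [3.136, 0.188, 0.001]
ft_force: [-0.6, -1.9, 6.8]
width: 15.7
grasp_force: 30.0
t 5.5 [533.4 103.9  80. ] frac [-0.003  0.004  0.005] [ 0.    -0.002  0.004] w 15.7 F [-0.6 -1.9  6.8] 30.0
```

```bash
python3 -m jog '0 0 -.02 0 0 0 1;0 0 -.05 0 0 0 1;0 0 -.1 0 0 0 1;0 0 -.15 0 0 0 1;0 0 -.2 0 0 0 1;0 0 -.25 0 0 0 1;0 0 -.3 0 0 0 1;0 0 -.3 0 0 0 1'
python3 go.py 530 -160 140 .1177
```

```text
t: 6.3
ee_pos: [534.0, 104.3, 141.1]
orientation: [-3.136, -0.188, -0.004]
ft_force: [-0.2, 0.6, -2.4]
width: 15.8
grasp_force: 30.0
t 6.3 [534.  104.3 141.1] frac [-0.178  1.309  0.005] [-0.    -0.005  0.004] w 15.8 F [-0.2  0.6 -2.4] 30.0
```

```bash
python3 -m jog '-.01 .1 0 0 0 0 1;-.04 .25 0 0 0 0 1;-.06 .4 0 0 0 0 1;-.07 .55 0 0 0 0 1;-.08 .65 0 0 0 0 1;-.09 .75 0 0 0 0 1;-.09 .85 0 0 0 0 1;-.1 .95 0 0 0 0 1'
python3 -m jog '-.03 .1 0 0 0 0 1;-.05 .2 0 0 0 0 1;-.07 .3 0 0 0 0 1;-.08 .36 0 0 0 0 1;-.08 .36 0 0 0 0 1;-.08 .36 0 0 0 0 1'
python3 go.py 530 -160 30 .1177
python3 - <<'E'
from h import *
save("side","s3.png",(260,140,480,290),3.6)
for t in("cover_grip","cover"):
    for r in pinpoint(t,"side")[:3]:print(t,round(r["confidence"],2),w("side",r["xyz"]))
get_image("top")
for t in("tab_top","pointer","mark","slide","tensioner"):
  for n in("top","side"):
    for r in pinpoint(t,n)[:2]:print(n,t,round(r["confidence"],2),w(n,r["xyz"]).round(1))
E
```

```text
t: 7.1
ee_pos: [535.8, -87.8, 139.2]
orientation: [-3.136, -0.188, 0.0]
ft_force: [-0.0, 0.4, -2.0]
width: 15.6
grasp_force: 30.0
t: 7.7
ee_pos: [528.5, -160.1, 139.2]
orientation: [-3.136, -0.187, 0.001]
ft_force: [0.2, -0.8, -2.3]
width: 15.8
grasp_force: 30.0
t 7.7 [ 528.5 -160.1  139.2] frac [0.008 0.001 0.546] [-0.001  0.001  0.003] w 15.8 F [ 0.2 -0.8 -2.3] 30.0
cover_grip 0.96 [ 526.18295235 -161.09229567  139.15376694]
cover_grip 0.71 [429.44333662 347.58051378  -3.52895685]
cover_grip 0.62 [843.78736202  23.98257546  27.28245231]
cover 0.94 [ 528.27413001 -158.90045675  109.89829193]
cover 0.88 [841.89655637  28.18460756  -1.15269813]
cover 0.39 [532.07548285 104.66755571  -2.49099816]
top tab_top 0.61 [529.3  98.3  41.9]
top tab_top 0.32 [ 572.4 -418.     1.2]
side tab_top 0.56 [431.4 346.8   1. ]
side tab_top 0.47 [532.4  94.3  44.9]
side pointer 0.77 [475.   89.8  43. ]
top mark 0.51 [465.3 119.4  41.6]
side mark 0.5 [469.8 120.6  45.5]
top slide 0.59 [535.1  96.5  12.2]
top slide 0.27 [533.1  96.6  44.1]
side slide 0.52 [535.5  90.4  12. ]
top tensioner 0.64 [532.1 105.8   1.8]
top tensioner 0.19 [7.03e+02 1.77e+01 1.00e-01]
side tensioner 0.67 [533.5 102.7  -1.2]
side tensioner 0.48 [465.8 119.9  44.1]
```

View pics/s3.png

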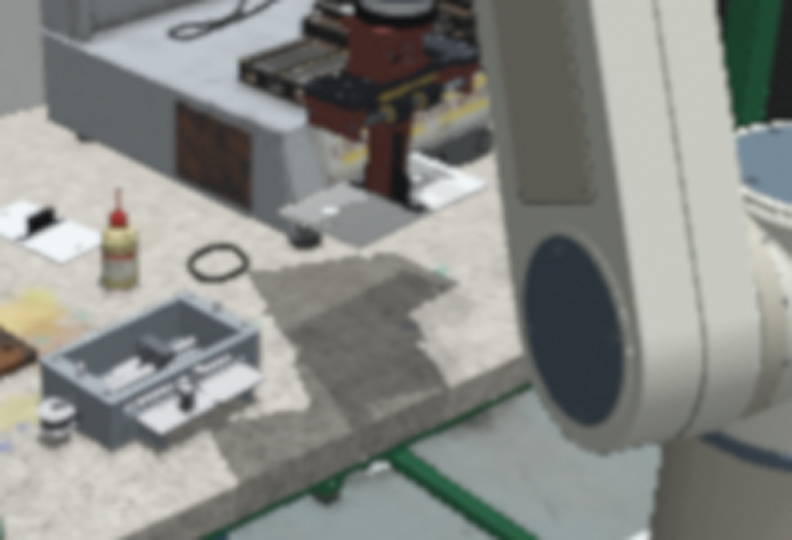

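The cover hangs level in the gripper, clear of the tensioner. The open housing shows its tab at crop (158,350) and the index at (186,395). I'll lower the cover.

```bash
python3 -m jog '0 0 .1 0 0 0 1;0 0 .22 0 0 0 1;0 0 .34 0 0 0 1;0 0 .44 0 0 0 1;0 0 .5 0 0 0 1;0 0 .52 0 0 0 1;0 0 .53 0 0 0 1;0 0 .53 0 0 0 1'
python3 go.py 530 -160 29.5 .1177
```

```text
t: 9.2
ee_pos: [529.1, -160.5, 33.9]
orientation: [3.136, 0.188, 0.001]
ft_force: [-0.2, -0.4, -2.5]
width: 15.7
grasp_force: 30.0
t 9.2 [ 529.1 -160.5   33.9] frac [ 0.005 -0.002  0.022] [ 0.001 -0.002  0.004] w 15.7 F [-0.2 -0.4 -2.5] 30.0
```

```bash
python3 -m jog '0 0 .01 0 0 0 1;0 0 .015 0 0 0 1;0 0 .02 0 0 0 1;0 0 .022 0 0 0 1;0 0 .022 0 0 0 1'
python3 go.py 530 -160 29.5 .1177
```

```text
t: 9.7
ee_pos: [528.9, -160.5, 30.0]
orientation: [3.136, 0.188, 0.001]
ft_force: [-2.8, 0.7, 7.3]
width: 16.0
grasp_force: 30.0
t 9.7 [ 528.9 -160.5   30. ] frac [ 0.006 -0.002  0.002] [ 0.001 -0.001  0.004] w 16.0 F [-2.8  0.7  7.3] 30.0
```

```bash
python3 -m jog '0 0 0 0 0 0 .5;0 0 0 0 0 0 0;0 0 0 0 0 0 0;0 0 0 0 0 0 0;0 0 -.1 0 0 0 0;0 0 -.3 0 0 0 0;0 0 -.5 0 0 0 0;0 0 -.5 0 0 0 0'
python3 - <<'E'
from h import *
save("top","t4.png",(200,170,460,290),3)
S={}
for k in range(6):
  for n in("top","side"):
    get_image(n)
    for t in("tab_top","pointer","mark","slide","tensioner","cover"):
      for r in pinpoint(t,n)[:3]:
        p=w(n,r["xyz"])
        if 450<p[0]<560 and (t=="cover" or 50<p[1]<150): S.setdefault((t,n),[]).append(p)
h=np.array([np.cos(.1177),np.sin(.1177)]);hy=np.array([-h[1],h[0]])
for k in sorted(S): m=np.median(S[k],0);print(k,len(S[k]),m.round(1),"along",(m[:2]@hy).round(1),"across",(m[:2]@h).round(1))
E
python3 go.py 533 97 140 .1177
```

```text
t: 10.5
ee_pos: [531.7, -161.4, 133.7]
orientation: [3.133, 0.188, 0.013]
ft_force: [0.9, -0.6, -0.1]
width: 44.2
grasp_force: 0.0
('cover', 'side') 7 [ 529.8 -160.2    4. ] along -221.3 across 507.3
('cover', 'top') 3 [467.9 118.3  23.4] along 62.5 across 478.6
('mark', 'side') 8 [469.2 121.6  45. ] along 65.7 across 480.2
('mark', 'top') 6 [465.5 120.8  44.8] along 65.3 across 476.5
('pointer', 'side') 6 [474.2  89.8  44. ] along 33.5 across 481.5
('pointer', 'top') 7 [471.4  91.4  42.4] along 35.4 across 478.9
('slide', 'side') 7 [531.8  92.   14.4] along 28.9 across 539.0
('slide', 'top') 6 [532.1  97.2  12.9] along 34.0 across 539.8
('tab_top', 'side') 7 [531.9  94.7  45.4] along 31.6 across 539.3
('tab_top', 'top') 5 [530.   96.5  42.6] along 33.6 across 537.7
('tensioner', 'side') 6 [533.3 105.8  -0. ] along 42.5 across 542.0
('tensioner', 'top') 7 [531.6 103.9   3.4] along 40.8 across 540.1
t 14.8 [ 528.6 -160.4  129. ] frac [ 0.176 -1.275 -0.055] [ 0.    -0.     0.004] w 43.8 F [-0.4 -0.4  0.1] 0.0
```

View pics/t4.png

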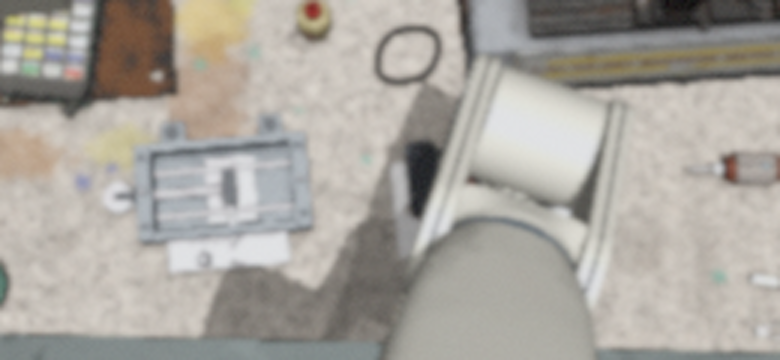

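In the top picture the tab is at crop (232,187) in the open housing, the index is at (205,258), and the cover lies partly under the arm. The networks put the index about 31 mm beyond the pointer. Next I'll move over the tab.

```bash
python3 -m jog '.03 -.15 0 0 0 0 0;.06 -.4 0 0 0 0 0;.09 -.6 0 0 0 0 0;.11 -.75 0 0 0 0 0;.13 -.9 0 0 0 0 0;.13 -.9 0 0 0 0 0'
python3 go.py 532.3 97.2 90 .1177
```

```text
t: 15.35
ee_pos: [532.9, 24.2, 129.0]
orientation: [-3.135, -0.194, -0.0]
ft_force: [0.8, 0.6, 0.0]
width: 43.8
grasp_force: 0.0
t 15.3 [532.9  24.2 129. ] frac [ 0.042 -0.362  0.195] [-0.001 -0.     0.011] w 43.8 F [0.8 0.6 0. ] 0.0
```

```bash
python3 -m jog '.02 -.15 0 0 0 0 0;.03 -.3 0 0 0 0 0;.04 -.365 0 0 0 0 0;.04 -.37 .1 0 0 0 0;.04 -.37 .19 0 0 0 0;.04 -.37 .19 0 0 0 0'
python3 go.py 532.3 97.2 38 .1177
python3 - <<'E'
from h import *
save("side","s5.png",(250,190,360,270),7)
E
```

```text
t: 15.95
ee_pos: [530.6, 95.0, 89.1]
orientation: [3.135, 0.188, -0.006]
ft_force: [-0.5, -0.1, 0.4]
width: 43.9
grasp_force: 0.0
t 15.9 [530.6  95.   89.1] frac [ 0.011 -0.01   0.256] [0.001 0.008 0.004] w 43.9 F [-0.5 -0.1  0.4] 0.0
```

View pics/s5.png

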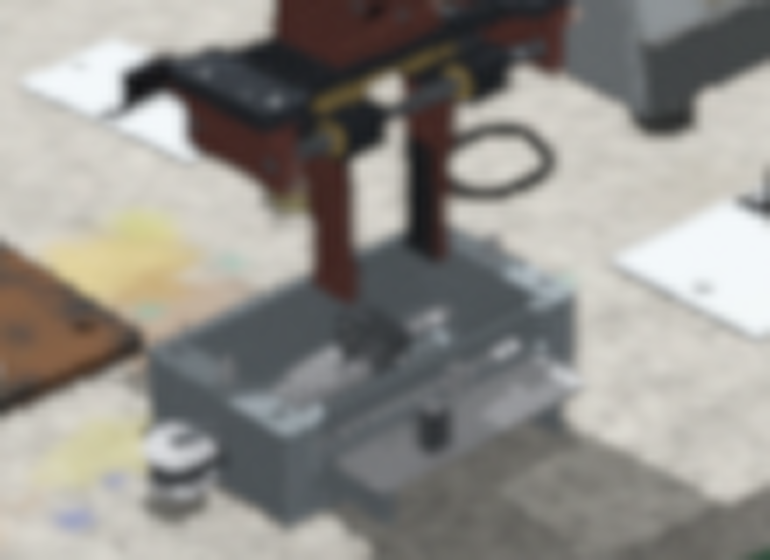

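The open fingers straddle the tab at crop (370,335). The index is at (435,420), the pointer is to its right at about (505,348), and the cover lies flat at the far right. I'll lower and grip.

```bash
python3 -m jog '.005 -.005 .1 0 0 0 0;.005 -.005 .2 0 0 0 0;.005 -.005 .24 0 0 0 0;.005 -.005 .255 0 0 0 0;.005 -.005 .255 0 0 0 0'
python3 -m jog '0 0 0 0 0 0 .3;0 0 0 0 0 0 .5;0 0 0 0 0 0 .6;0 0 0 0 0 0 .7;0 0 0 0 0 0 1;0 0 0 0 0 0 1;0 0 0 0 0 0 1;0 0 0 0 0 0 1'
python3 go.py 532.3 97.2 38 .1177
```

```text
t: 16.5
ee_pos: [533.6, 96.5, 43.6]
orientation: [-3.136, -0.188, -0.001]
ft_force: [-10.3, -3.5, 35.0]
width: 44.0
grasp_force: 17.7
t: 17.3
ee_pos: [536.2, 96.6, 44.1]
orientation: [-3.136, -0.186, -0.01]
ft_force: [-3.5, -4.4, 28.0]
width: 14.1
grasp_force: 42.7
t 17.3 [536.2  96.6  44.1] frac [-0.019 -0.005  0.031] [ 0.    -0.013  0.002] w 14.1 F [-3.5 -4.4 28. ] 42.7
```

```bash
python3 -m jog '0 0 -.01 0 0 0 1;0 0 -.02 0 0 0 1;0 0 -.025 0 0 0 1;0 0 -.025 0 0 0 1'
python3 go.py 532.3 97.2 38 .1177
python3 - <<'E'
from h import *
save("side","s6.png",(250,190,360,270),7)
print(get_obs()["moment"])
S={}
for k in range(4):
  for n in("top","side"):
    get_image(n)
    for t in("tab_top","pointer","mark"):
      for r in pinpoint(t,n)[:3]:
        p=w(n,r["xyz"])
        if 450<p[0]<560 and 50<p[1]<150: S.setdefault((t,n),[]).append(p)
h=np.array([np.cos(.1177),np.sin(.1177)]);hy=np.array([-h[1],h[0]])
for k in sorted(S): m=np.median(S[k],0);print(k,len(S[k]),m.round(1),"along",(m[:2]@hy).round(1),"across",(m[:2]@h).round(1))
E
```

```text
t: 17.7
ee_pos: [535.5, 96.5, 45.1]
orientation: [-3.136, -0.186, -0.008]
ft_force: [9.4, -1.9, -17.5]
width: 13.5
grasp_force: 35.0
t 17.7 [535.5  96.5  45.1] frac [-0.016 -0.005  0.035] [ 0.    -0.01   0.002] w 13.5 F [  9.4  -1.9 -17.5] 35.0
[-0.10272099 -1.62328929 -0.29662936]
('mark', 'side') 4 [468.4 120.6  46.2] along 64.8 across 479.3
('pointer', 'side') 5 [474.1  92.1  43.3] along 35.8 across 481.6
('tab_top', 'side') 4 [532.6  96.7  45.8] along 33.5 across 540.3
```

View pics/s6.png

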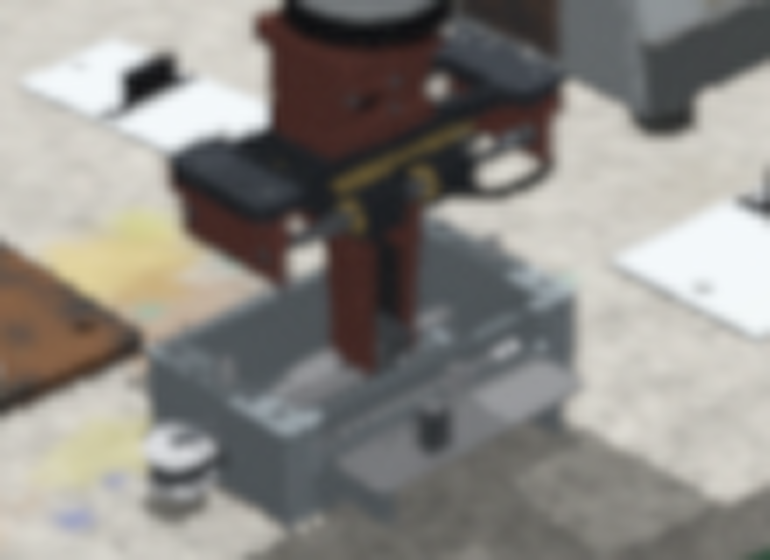

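The fingers hold the tab at crop (360,330). The pointer is at about (505,348), still well right of the index at (435,420). I'll relieve the vertical load and pull most of the way.

```bash
python3 -m jog '.004 0 .01 0 0 0 1;.004 -.02 .01 0 0 0 1;.004 -.04 .01 0 0 0 1;.004 -.06 .01 0 0 0 1;.004 -.08 .01 0 0 0 1;.004 -.1 .01 0 0 0 1;.004 -.115 .01 0 0 0 1;.004 -.115 .01 0 0 0 1'
python3 go.py 532.3 97.2 38 .1177
cat > meas.py <<'E'
from h import *
S={};h=np.array([np.cos(.1177),np.sin(.1177)]);hy=np.array([-h[1],h[0]])
for k in range(5):
  for n in("side","top"):
    get_image(n)
    for t in("pointer","mark","tab_top"):
      for r in pinpoint(t,n)[:3]:
        p=w(n,r["xyz"])
        if 450<p[0]<560 and 50<p[1]<150: S.setdefault((t,n),[]).append(p)
for k in sorted(S): m=np.median(S[k],0);print(k,len(S[k]),m.round(1),"along",(np.array(S[k])[:,:2]@hy).round(1))
print("tcp along",get_obs()["ee_pos"][:2]@hy)
E
python3 meas.py; python3 go.py 532.3 97.2 38 .1177
```

```text
t: 20.15
ee_pos: [533.1, 118.7, 45.0]
orientation: [3.135, 0.187, 0.006]
ft_force: [2.4, -9.3, 9.1]
width: 13.7
grasp_force: 35.3
t 20.1 [533.1 118.7  45. ] frac [-0.017  0.106  0.035] [ 0.002 -0.007  0.003] w 13.7 F [ 2.4 -9.3  9.1] 35.3
('mark', 'side') 6 [467.9 120.4  44.2] along [69.6 65.  65.5 62.7 63.8 64.6]
('pointer', 'side') 5 [469.9 113.6  42.7] along [59.5 61.  55.7 57.6 57. ]
('tab_top', 'side') 5 [530.3 117.   44.6] along [53.6 56.9 52.5 54.2 56.9]
tcp along 55.05641830787484
t 22.1 [533.1 118.5  45. ] frac [-0.017  0.105  0.035] [ 0.002 -0.007  0.003] w 13.7 F [  2.  -10.1   8.1] 35.3
```

```bash
python3 -m jog '0 -.015 0 0 0 0 1;0 -.03 0 0 0 0 1;0 -.036 0 0 0 0 1;0 -.036 0 0 0 0 1;0 -.036 0 0 0 0 1'
sed -i 's/range(5)/range(9)/' meas.py; python3 meas.py; python3 - <<'E'
from h import *
save("side","s7.png",(290,225,340,262),15)
E
python3 go.py 532.3 97.2 38 .1177
```

```text
t: 22.65
ee_pos: [532.3, 125.5, 45.0]
orientation: [3.135, 0.187, 0.006]
ft_force: [2.7, -12.1, 8.6]
width: 13.9
grasp_force: 35.3
('mark', 'side') 9 [468.8 120.8  45.4] along [66.2 64.2 64.2 64.4 65.6 64.6 64.8 67.  66.7]
('pointer', 'side') 10 [470.4 119.7  42.8] along [61.7 65.5 62.  56.5 63.1 63.5 63.7 63.6 64.2 64.8]
('tab_top', 'side') 12 [529.  123.1  44.4] along [59.7 64.1 59.6 65.9 61.8 61.3 62.8 61.7 59.5 65.4 60.4 38.6]
tcp along 62.02751189651435
t 26.3 [532.3 125.4  45. ] frac [-0.017  0.14   0.035] [ 0.003 -0.007  0.003] w 14.0 F [  3.2 -10.9   8.3] 35.3
```

View pics/s7.png

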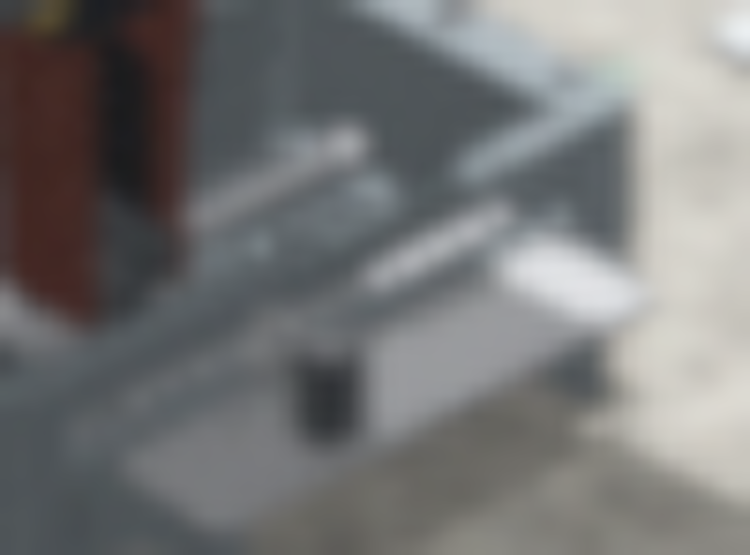

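The pointer now sits just above the index block at crop (325,330), nearly aligned; the measured shortfall is about 1.5 mm. I'll make one last nudge and check.

```bash
python3 -m jog '0 -.004 0 0 0 0 1;0 -.008 0 0 0 0 1;0 -.008 0 0 0 0 1;0 -.008 0 0 0 0 1;0 -.008 0 0 0 0 1;0 -.008 0 0 0 0 1'
python3 meas.py; python3 - <<'E'
from h import *
get_image("side")
for r in pinpoint("cover","side"):print(r["confidence"],w("side",r["xyz"]))
E
python3 go.py 532.3 97.2 38 .1177
```

```text
t: 26.9
ee_pos: [532.1, 126.9, 45.0]
orientation: [3.135, 0.187, 0.006]
ft_force: [2.1, -11.0, 9.2]
width: 13.9
grasp_force: 35.3
('mark', 'side') 9 [468.6 121.8  44.9] along [66.4 61.3 65.9 67.  65.4 66.  64.2 66.8 64.1]
('pointer', 'side') 9 [470.9 121.4  43.8] along [66.  64.4 64.2 66.6 63.5 64.7 65.9 66.  65.2]
('tab_top', 'side') 11 [528.4 125.2  43.9] along [64.4 66.3 63.3 62.4 62.2 64.  64.8 63.4 61.4 67.7 61.8]
tcp along 63.601499178188796
0.82 [843.39175432  28.04359106  -4.6789564 ]
0.65 [ 530.0823622  -161.92880686    4.69349455]
t 30.6 [532.1 127.   45. ] frac [-0.017  0.148  0.035] [ 0.003 -0.007  0.003] w 13.4 F [  2.2 -11.7   8.7] 35.3
```

Pointer at 65.2 mm and mark at 65.3 mm, so they line up. The grip is firm and the slide is still, so I'm handing in.

```bash
python3 -c "
from workcell import *
print(close_job())"
```

```text
the job is handed in; nothing more can be done
None
```

The job is handed in: the cover lies flat on the bench, rib up and clear of the tensioner, and the gripper holds the slide by its tab with the pointer measured within about 1 mm of the index; the judge's verdict was not shown.

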